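Bench-set a gated selector lever onto its switch

TASK

The gear selector screwed to the test board still has its transit cover nested in the gate: lift the cover off by its fin and stand it flat on the bare bench top, fin up. Then push the gear lever gently, without ever gripping it, through the zigzag gate into whichever of the two slots at the other end has the roller switch behind it, fully home, so that the lever holds the roller pressed in. Leave the glue bottle, flux pot, cutters and multimeter where they lie.

Things in the scene. Friction and masses are not known exactly. Their poses are not given: they have to be found in the camera images.
- selector: Fixed gear selector: black housing (120 x 92 mm) under a bright metal gate plate (x -60..92, y -46..46 mm, 6 mm thick, top at z 92 mm), on a plywood board 192 x 132 x 12 mm. Origin on the bench below the gate's middle; x points from the lever's starting end to the two far slots, y to the left of that, z up. The lever's pivot is 20 mm above the origin.
- gate (a point): Middle of the gate plate's top, 92 mm above the selector's origin. Channel 15 mm wide, lever rod 10 mm. Rod centre lines (selector x,y in mm): first slot, where the lever starts, (-36,24) to (-14,24); across to (-14,-24); along to (12,-24); across past (12,0) to (12,24); far slots (12,0) to (36,0) and (12,24) to (36,24). A wall ends each leg.
- gear_lever: The lever: steel rod 10 mm thick with a black rubber grip, 22 mm thick, from 113 to 158 mm from the pivot along the lever. Origin at the pivot, 20 mm above the selector's origin; its z axis runs up the lever. It turns on two crossed hinges and stays where it is left; pushing the grip takes about 2 to 4 N. The gate's walls stop it.
- lever_grip (a point): Middle of the lever's rubber grip, on the axis, 135 mm from the pivot.
- lever_fore (a joint): Lever angle (rad) along the selector's x: 0 upright, positive leaning to the far slots; starts at -0.48 to -0.28, about 0.48 to 0.5 when home in a far slot. The rod crosses the plate's middle (69 mm over the pivot) at x = 69 mm * tan(fore).
- lever_side (a joint): Lever angle (rad) along the selector's y: positive leans to +y. The rod crosses the plate's middle at y = 69 mm * tan(side) / cos(fore); starts at about +0.31.
- switch: Roller switch, black block 27 x 14 x 14 mm fixed on the gate plate behind one of the two far slots, at selector x 58, y 0 or 24, z 92 mm; a blanking cover is at the other. Origin: bottom middle of its face towards the slot; axes as the selector's.
- roller_tip (a point): Foremost point of the switch's small steel roller (8 mm thick), 15 mm in front of the switch block when out, 7 mm above the gate plate.
- roller (a joint): Travel of the roller into the switch (m): 0 out, at most 0.007, spring about 200 N/m; about 0.004 when the lever is home.
- blank: Flat black blanking cover, 27 x 14 x 4 mm, fixed with two screws behind the far slot that has no switch. Origin: bottom middle of its edge towards the slot.
- transit_cover: Loose grey moulded cover, 50 to 100 g, nested on the gate: plate 64 x 60 x 4 mm (own x -34..30, y -52..8), a tongue 10 mm deep in the first cross channel that blocks the lever, a skirt over the plate's edge, a fin on top. Origin straight above the selector's, axes alike, level with the foot of tongue and skirt: z 82 mm at the start, 0 on the bench. Lifts straight up.
- cover_fin (a point): Middle of the top edge of the cover's fin, 56 mm above the cover's foot, at its own x -2, y -19 mm. The fin is 12 mm thick (along x), 38 mm long (along y) and 42 mm high.
- glue_bottle: Bystander: white glue bottle with red cap, standing, 37 mm thick, 108 mm high, beside the selector. Origin at its foot.
- flux_pot: Bystander: round flux tin, 45 mm wide, 21 mm high, beside the selector. Origin at its foot.
- cutters_1: Bystander: cutters with blue handles lying flat, 62 x 113 x 12 mm (long along own y). Origin under its middle.
- multimeter: Bystander: yellow multimeter lying on its back, 132 x 68 x 44 mm (long along own x). Origin under its middle.
- wheel_edge (a point): Point on the bench below the rim of the fixed round one-wheel vehicle that lies left of the work, 175 mm high, radius 0.26 m; its centre is 0.255 m from here along world +y; its black pedal stands upright to z 0.35 m at about x 0.40..0.60, y 0.44..0.48, between the robot's start and the work.
- iron_end (a point): End of the handle of a fixed soldering iron in its stand beyond the work, z 0.16 m; the handle leans to the robot, up to z 0.17 m, over x 0.62..0.77, y -0.20..-0.15. To the left of it, from x 0.70 on and at y over -0.10, stands the power supply (0.24 m high with the station).

How it is judged (in metres and radians):
On the way:
1. the transit cover stands flat on the bench top, fin up, let go (height (world z) of transit_cover between -0.008 and 0.008 m and angle between transit_cover's own z axis and vertical below 0.12 rad and contact force between the fingers and transit_cover below 0.1 N and linear speed of transit_cover below 0.02 m/s), for 0.2 s.
At the end, for the whole second after the job is handed in: the transit cover stands flat on the bench top (its underside within 8 mm of it, tilted under 7 degrees), at rest; the lever stands at the end of the slot with the roller switch and holds the roller in by more than 2.5 mm, at rest (height (world z) of transit_cover between -0.008 and 0.008 m and angle between transit_cover's own z axis and vertical below 0.12 rad and value of joint roller above 0.0025 m and linear speed of each of gear_lever, transit_cover below 0.02 m/s); the robot touches nothing.
It fails at once if the gear lever is gripped or forced (more than 30 N between fingers and lever) (contact force between the fingers and gear_lever above 30 N).
It fails at once if the glue bottle is shifted by more than 20 mm (distance of glue_bottle from where it was at the start of the episode above 0.02 m).
It fails at once if the flux pot is shifted by more than 20 mm (distance of flux_pot from where it was at the start of the episode above 0.02 m).
It fails at once if the pair of cutters is shifted by more than 20 mm (distance of cutters_1 from where it was at the start of the episode above 0.02 m).
It fails at once if the multimeter is shifted by more than 20 mm (distance of multimeter from where it was at the start of the episode above 0.02 m).
It also fails if it takes over 64 s, if anything falls off the work surface, if the arm or the gripper's body presses on something with over 40 N, if the wrist force passes 120 N, or if a joint passes its speed limit or range.

ROBOT

A 6-joint arm with a two-finger parallel gripper is mounted at the origin on a cart in front of the work surface, level with it; the furniture and walls round the work are solid. World frame = base frame: x ahead of the robot, y to its left, z up, the work surface at z = 0. Lengths are in mm, angles in degrees, forces in N, time in s.
With the tool pointing down it reaches from about 350 to 875 mm from the base axis. Payload 4.2 kg.
Tool frame: the origin (TCP) lies on the front face of the gripper's body, between the roots of the fingers; the fingertips stand 70 mm ahead of it and the grasp point (between the pads) lies 51 mm ahead of it (robot.tips_ahead is the distance from the TCP to the fingertips, in mm); z points along the fingers, y is the line along which they close (so a half turn about z gives the same grasp; the last joint's range is limited). The gripper opens to 87 mm and grips with 3 to 60 N. Pads are 19 mm wide; open, the fingers measure 117 mm over their backs; the gripper's body (75 mm by 190 mm) begins 51 mm behind the grasp point.
Start: joints at [80.879, 22.042, 0.453, 0, -68.411, -14.817], TCP at [253.561, 571.232, 292.25] pointing down, gripper open.
Joint ranges: [-179.83, 179.83], [-69.29, 118.12], [-61.27, 80.66], [-181.25, 117.63], [-171.15, -9.14], [-177.46, 177.46]. Speed limits (degrees/s): [159.86, 159.86, 180, 180, 180, 180].

INTERFACE

Orientations are given as [roll, pitch, yaw] about the fixed x, y, z axes, in that order (R = Rz(yaw) Ry(pitch) Rx(roll)).
In Python, from cell import robot gives the robot as it stands.
- The arm moves only by the tool send_rows, never from a script. Its argument "commands" is a list that holds one entry, the list of rows, each a list of 7 numbers: the shift along the tool's x, y, z each as a share of 0.6 m, from -1 to 1, then the turn, a rotation vector about the tool's x, y, z each as a share of 360 degrees, from -1 to 1, then the closure, from -1 (fully open) to 1 (shut). In form: [[[x, y, z, wx, wy, wz, hand], ...]]. A call has 1 to 20 rows; each row is the pose to reach, as a shift and turn from the pose commanded when the call began, along the tool's axes at that moment, turning the shorter way round; what a row does not reach only later rows make up. A row lasts 1/8 s, in which the tool goes at most 62.5 mm and 10.7 degrees, less where a joint would pass 70% of its speed; a pose out of reach is approached as far as the arm can. A call with a number of a shift or a turn outside -1 to 1 is refused whole. A call with a gripper value outside its range is refused whole. The fingers move at their own pace and stop on an object; "squeeze" is the grip in N (left out, the last holds). Time passes only in rows, so rows that repeat a pose let the fingers close. It gives the time, the measured TCP pose, the force, the opening and the grip force at its end, in the units of the state.
- robot.get_obs(): the state, without advancing time (a new reading comes with each control period).
- robot.snapshot(name): name is "scene" or "side" or "wrist"; returns (picture, depth): 400x640x3 uint8, red, green, blue; 400x640 float32, mm along the optical axis (not along the pixel's ray), 0 where there is no reading.
- robot.calibration(name): a dict with "mtx" (3x3 intrinsics, pixels), "dist" ([k1, k2, p1, p2, k3] as OpenCV has them; the pictures are not rectified), "origin" and "attitude" of the camera in the world; the wrist camera has in their place "hand_eye" (4x4, takes a point from camera to tool coordinates, whose origin is the TCP and whose axes are the flange's). Camera axes: x right, y up, looking along -z (the intrinsics and any distortion apply to the point x, -y, -z); pixel columns grow to the right and rows downward; lengths in mm; the calibration is good to about 2 mm. A picture is of the moment at which its call begins: read the wrist's pose just before it. calibration takes no time and is no camera call.
- robot.hand_in(): hands the job in; it is judged then, once.
The state is a dict: "t": time; "joint_positions": joint angles; "joint_velocities": joint speeds; "tau": joint torques, N m; "tool_pos": TCP position; "tool_rot": TCP orientation; "contact_force": force on the tool from outside, world axes, zero at the start; "ft_torque": the same for the moment, N m; "opening": opening from 0.0 (shut) to 1.0 (fully open); "grasp_force": force on a finger pad.
Only numpy, scipy, OpenCV 4.12 (cv2) and the standard library are available. Lean on these libraries where they do the work, as an engineer would, in place of code of your own. Each camera call takes 0.05 s, during which the arm holds its last target. There are 200 camera calls.

## Working session

There is one attempt and no reset: what is moved stays moved. The work goes in short steps, Python scripts to look and compute and a tool call to move; the robot and the scene stay as the last step left them, time stands still between calls to the robot, and variables do not carry over. Pictures are saved under pics/ and viewed, at most 10 in all, crops included, and the job is handed in when it is done.

Besides the shell and the picture viewer there is one more tool, called after ">>>" as name(argument=value, ...), one argument or row to a line, values as JSON. send_rows: Moves the arm, as the interface text tells. Shift numbers are shares of 0.6 m and turn numbers shares of 360 degrees, none past 1 either way. Its arguments: {"type":"object","properties":{"commands":{"type":"array","items":{"type":"array","items":{"type":"array","items":{"type":"number"}}}},"squeeze":{"type":"number"}},"required":["commands"]}

```bash
ls; mkdir -p pics
python3 - <<'E'
from cell import robot
import cv2,numpy as np
o=robot.get_obs();print(o)
for n in("scene","side"):
    p,d=robot.snapshot(n);cv2.imwrite(f"pics/{n}0.png",p[:,:,::-1]);np.save(f"pics/{n}0.npy",d)
    print(n,robot.calibration(n))
print(robot.calibration("wrist"))
E
```

```text
pics
{'t': 0.0, 'joint_positions': array([ 8.08771099e+01,  2.20897806e+01,  3.79324500e-01, -2.82287684e-02,
       -6.84109959e+01, -1.48168329e+01]), 'joint_velocities': array([-0.02776623, -0.05735906,  0.05130912,  0.06708508,  0.13737717,
        0.07491006]), 'tau': array([-2.48295137e-04, -3.90666926e+01,  1.87398148e+01,  4.21975091e+00,
        1.09381776e-02, -1.89238831e-04]), 'tool_pos': array([253.40304958, 570.8273533 , 291.16863276]), 'tool_rot': array([ 1.79875877e+02, -5.70517249e-03, -2.39501314e+01]), 'contact_force': array([ 0.47079961, -0.00383478,  0.9423603 ]), 'ft_torque': array([ 0.00497673, -0.01242147, -0.00329981]), 'grasp_force': 0.0, 'opening': 1.0003207789230315}
scene {'mtx': array([[411.55140139,   0.        , 318.42245673],
       [  0.        , 411.55140139, 203.94962801],
       [  0.        ,   0.        ,   1.        ]]), 'dist': array([-0.07568602,  0.        ,  0.        ,  0.        ,  0.        ]), 'origin': array([-19.69042892, 219.71020464, 643.91137394]), 'attitude': array([  52.11740725,   -1.36424428, -127.63549213])}
side {'mtx': array
[... 247 characters left out ...]
9.26057902, -674.84137329,  633.49018646]), 'attitude': array([ 54.48385683,   1.23593245, -48.02401312])}
{'mtx': array([[316.82789865,   0.        , 322.06500944],
       [  0.        , 316.82789865, 194.83953688],
       [  0.        ,   0.        ,   1.        ]]), 'dist': array([0.02198891, 0.        , 0.        , 0.        , 0.        ]), 'hand_eye': array([[ 8.11385142e-04,  9.58782482e-01,  2.84139918e-01,
         7.78139542e+01],
       [ 9.99999666e-01, -7.50441632e-04, -3.23342742e-04,
        -1.64110034e-01],
       [-9.67849327e-05,  2.84140086e-01, -9.58782771e-01,
        -9.24112392e+01],
       [ 0.00000000e+00,  0.00000000e+00,  0.00000000e+00,
         1.00000000e+00]])}
```

View pics/scene0.png

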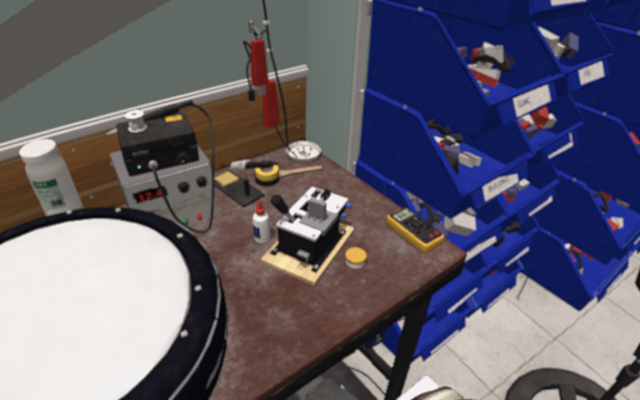

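View pics/side0.png

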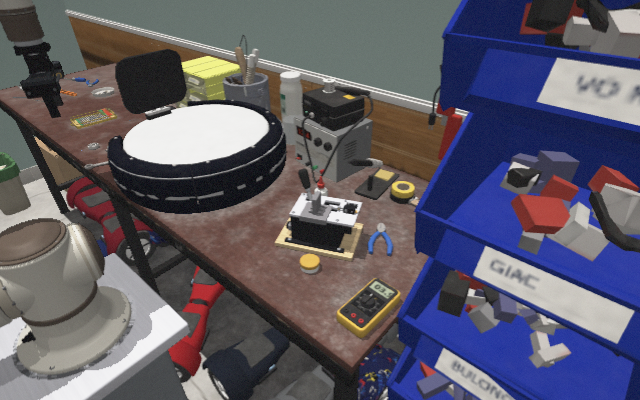

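```bash
cat > h.py <<'E'
import cv2,numpy as np
from cell import robot
from scipy.spatial.transform import Rotation as R
def pose(name,obs=None):
    c=robot.calibration(name)
    if name=="wrist":
        T=np.eye(4);T[:3,:3]=R.from_euler('xyz',obs["tool_rot"],degrees=True).as_matrix();T[:3,3]=obs["tool_pos"]
        return c,T@c["hand_eye"]
    T=np.eye(4);T[:3,:3]=R.from_euler('xyz',c["attitude"],degrees=True).as_matrix();T[:3,3]=c["origin"]
    return c,T
def rays(c,T,px):
    u=cv2.undistortPoints(np.float64(px).reshape(-1,1,2),c["mtx"],c["dist"]).reshape(-1,2)
    return np.c_[u[:,0],-u[:,1],-np.ones(len(u))]@T[:3,:3].T
def at(c,T,px,depth): # depth array
    px=np.array(px).reshape(-1,2);d=depth[px[:,1].astype(int),px[:,0].astype(int)]
    return T[:3,3]+rays(c,T,px)*d[:,None]
def onz(c,T,px,z):
    r=rays(c,T,px);return T[:3,3]+r*((z-T[2,3])/r[:,2])[:,None]
def proj(c,T,P):
    q=(np.atleast_2d(P)-T[:3,3])@T[:3,:3];q=q*[1,-1,-1]
    return cv2.projectPoints(q.reshape(-1,1,3),np.zeros(3),np.zeros(3),c["mtx"],c["dist"])[0].reshape(-1,2)
E
python3 - <<'E'
from h import *
ims=[]
for n,(x,y),pts in(("scene",(230,160),dict(pot=(356,257),bottle=(261,210),grip=(278,202),fin=(320,200),meter=(415,230),boardfront=(305,278),boardL=(264,258),boardR=(354,222))),("side",(270,160),dict(pot=(310,262),meter=(368,305),fin=(318,198),bottle=(321,185),boardL=(277,243),boardF=(357,259),boardR=(363,226),cut=(381,240)))):
    c,T=pose(n);d=np.load(f"pics/{n}0.npy")
    for k,v in pts.items():print(n,k,at(c,T,v,d).round(0))
    im=cv2.imread(f"pics/{n}0.png")[y:y+125,x:x+140]
    ims.append(cv2.resize(im,(392,350),interpolation=cv2.INTER_CUBIC))
cv2.imwrite("pics/crop.png",np.hstack(ims))
E
```

```text
scene pot [[ 413. -234.   21.]]
scene bottle [[ 595. -115.   87.]]
scene grip [[ 524. -115.  153.]]
scene fin [[ 496. -198.  138.]]
scene meter [[ 391. -394.   30.]]
scene boardfront [[ 438. -118.    9.]]
scene boardL [[533. -79.  13.]]
scene boardR [[ 519. -324.    1.]]
side pot [[ 417. -244.   23.]]
side meter [[ 393. -417.   35.]]
side fin [[ 501. -196.  131.]]
side bottle [[ 598. -121.   87.]]
side boardL [[ 422. -131.   11.]]
side boardF [[ 512. -305.    1.]]
side boardR [[ 621. -244.    0.]]
side cut [[ 605. -310.    0.]]
```

View pics/crop.png

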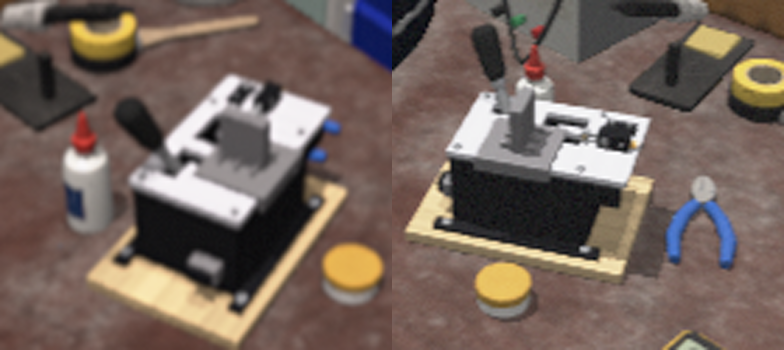

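Run:
```python
from h import *
c,T=pose("scene")
print(onz(c,T,[(276.8,225),(317.5,239.3),(347.9,197.5),(312,186.8)],92).round(0))
c,T=pose("side"); f=lambda x,y:(270+(x-392)/2.8,160+y/2.8)
print(onz(c,T,[f(467,95),f(447,155),f(630,185),f(650,118)],92).round(0))
o=robot.get_obs()
def plan(wps):
    M=R.from_euler('xyz',o["tool_rot"],degrees=True)
    for p,yaw in wps:
        s=M.inv().apply(np.array(p)-o["tool_pos"])/600
        w=(M.inv()*R.from_euler('xyz',[180,0,yaw],degrees=True)).as_rotvec(degrees=True)/360
        print(s.round(3),w.round(3))
plan([((255,570,450),-24),((330,250,450),-24),((440,-170,330),-24)])
```

```text
[[ 529. -112.   92.]
 [ 446. -153.   92.]
 [ 514. -292.   92.]
 [ 594. -251.   92.]]
[[ 522. -107.   92.]
 [ 448. -155.   92.]
 [ 514. -293.   92.]
 [ 598. -251.   92.]]
[ 0.003  0.001 -0.265] [ 0. -0.  0.]
[ 0.334  0.437 -0.264] [ 0. -0.  0.]
[ 0.785  1.002 -0.062] [ 0. -0.  0.]
```

>>> send_rows(
  commands=[
    [[0,0,-0.26,0,0,0,-1],[0,0,-0.26,0,0,0,-1],[0.03,0.03,-0.26,0,0,0,-1],[0.33,0.44,-0.26,0,0,0,-1],[0.33,0.44,-0.26,0,0,0,-1],[0.33,0.44,-0.26,0,0,0,-1],[0.33,0.44,-0.26,0,0,0,-1],[0.33,0.44,-0.26,0,0,0,-1],[0.33,0.44,-0.26,0,0,0,-1],[0.887,0.984,-0.08,0,0,-0.03,-1],[0.887,0.984,-0.08,0,0,-0.06,-1],[0.887,0.984,-0.08,0,0,-0.09,-1],[0.887,0.984,-0.08,0,0,-0.12,-1],[0.887,0.984,-0.08,0,0,-0.139,-1],[0.887,0.984,-0.08,0,0,-0.139,-1],[0.887,0.984,-0.08,0,0,-0.139,-1],[0.887,0.984,-0.08,0,0,-0.139,-1],[0.887,0.984,-0.08,0,0,-0.139,-1],[0.887,0.984,-0.08,0,0,-0.139,-1]],
  ],
)

```text
t: 2.48
tool_pos: [501.1, -185.7, 337.7]
tool_rot: [-179.9, 0.2, 25.9]
contact_force: [-0.3, 0.4, -0.2]
opening: 0.999
grasp_force: 0.0
```

Run:
```python
from h import *
o=robot.get_obs();print(o["t"],o["tool_pos"],o["tool_rot"],o["joint_positions"].round(0))
p,d=robot.snapshot("wrist");cv2.imwrite("pics/w1.png",p[:,:,::-1]);np.save("pics/w1.npy",d);np.save("pics/w1o.npy",o,allow_pickle=True)
c,T=pose("scene");D=np.load("pics/scene0.npy")
print(at(c,T,[(250,394),(465,255),(400,300),(330,345),(222,340),(227,310),(215,260),(205,235)],D).round(0))
cv2.imwrite("pics/w1b.png",cv2.resize(p[:,:,::-1],(800,500),interpolation=cv2.INTER_CUBIC))
```

```text
2.475 [ 501.09036373 -185.74192366  337.69406165] [-179.85790996    0.21753984   25.90740184] [ -3.  12.  -8.  -0. -71. 119.]
[[ 297.   96.   -2.]
 [ 288. -455.   -4.]
 [ 287. -241.   -2.]
 [ 290.  -65.   -0.]
 [ 357.  102.   84.]
 [ 411.   66.   75.]
 [ 602.    4.   -1.]
 [ 689.  -14.   -1.]]
```

View pics/w1b.png

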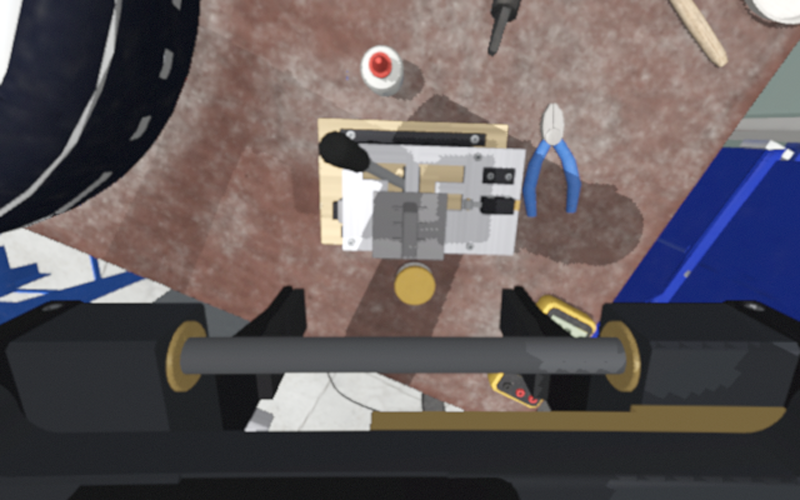

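Run:
```python
from h import *
o=np.load("pics/w1o.npy",allow_pickle=True).item()
v,u=np.mgrid[0:400,0:640];px=np.c_[u.ravel(),v.ravel()]
def rect(P,lab):
    (cx,cy),(w,h),a=cv2.minAreaRect(P[:,:2].astype(np.float32));print(lab,len(P),"c",round(cx,1),round(cy,1),"wh",round(w,1),round(h,1),"a",round(a,1),"z",np.percentile(P[:,2],[5,50,95]).round(1))
for n in("w1","scene0","side0"):
    c,T=pose("wrist",o) if n=="w1" else pose(n[:-1])
    d=np.load(f"pics/{n}.npy");im=cv2.imread(f"pics/{n}.png").reshape(-1,3)
    P=at(c,T,px,d);ok=d.ravel()>0
    xs=np.array([.438,-.899]);ys=np.array([.899,.438])
    q=(P[:,:2]-[504,-198]);X=q@xs;Y=q@ys
    near=ok&(abs(X)<110)&(abs(Y)<62)
    pl=near&(P[:,2]>87)&(P[:,2]<97)&(X<98)&(X>-70)&(abs(Y)<52)
    rect(P[pl],n+" plate")
    f=ok&(abs(X+2)<15)&(abs(Y+19)<30)&(P[:,2]>127)&(P[:,2]<150)
    rect(P[f],n+" fin"); print("  fin selXY mean",X[f].mean().round(1),Y[f].mean().round(1))
    g=near&(P[:,2]>118)&(X<-20)&(Y>5);print("  grip pts XYZ mean",X[g].mean().round(1),Y[g].mean().round(1),P[g,2].mean().round(1),"min/max",X[g].min().round(0),X[g].max().round(0),Y[g].min().round(0),Y[g].max().round(0),P[g,2].max().round(0))
    b=ok&(P[:,2]>60)&(P[:,2]<125)&(Y>70)&(Y<150)&(abs(X)<90);print("  bottle",P[b].mean(0).round(0), P[b].min(0).round(0),P[b].max(0).round(0))
    for lo,hi,yl in((-7,7,"sw y0"),(17,31,"y24")):
        s=ok&(X>58)&(X<85)&(Y>lo)&(Y<hi)&(P[:,2]>85)&(P[:,2]<115);print("  ",yl,np.median(P[s,2]).round(1))
```

```text
w1 plate 7676 c 516.8 -204.1 wh 85.7 153.5 a 25.9 z [90.7 92.4 96.4]
w1 fin 366 c 497.5 -193.1 wh 29.4 11.6 a 26.0 z [136.2 137.6 138.9]
  fin selXY mean -7.6 -3.3
  grip pts XYZ mean -59.1 30.2 360.4 min/max -100.0 -20.0 5.0 62.0 386.0
  bottle [ 603. -116.   75.] [ 586. -132.   60.] [622. -97. 109.]
   sw y0 91.8
   y24 92.9
scene0 plate 1300 c 515.9 -204.9 wh 88.6 156.3 a 26.0 z [88.7 92.3 96.4]
scene0 fin 120 c 495.4 -193.1 wh 32.2 13.9 a 17.4 z [127.7 135.9 138.8]
  fin selXY mean -10.0 -6.5
  grip pts XYZ mean -57.7 53.2 142.3 min/max -70.0 -41.0 45.0 62.0 162.0
  bottle [ 597. -113.   76.] [ 586. -131.   60.] [615. -97. 109.]
   sw y0 91.9
   y24 96.5
side0 plate 1082 c 514.9 -202.9 wh 88.4 154.6 a 26.2 z [88.5 92.9 96.7]
side0 fin 76 c 495.4 -192.3 wh 32.4 11.8 a 23.4 z [128.3 137.2 139.6]
  fin selXY mean -8.0 -8.8
  grip pts XYZ mean -53.0 52.7 141.5 min/max -70.0 -40.0 42.0 62.0 163.0
  bottle [ 599. -118.   79.] [ 586. -133.   60.] [618. -98. 107.]
   sw y0 92.7
   y24 105.0
```

Run:
```python
from h import *
o=np.load("pics/w1o.npy",allow_pickle=True).item()
v,u=np.mgrid[0:400,0:640];px=np.c_[u.ravel(),v.ravel()]
xs=np.array([.438,-.899]);ys=np.array([.899,.438]);O=np.array([510.5,-189.5])
def rect(S,lab):
    (cx,cy),(w,h),a=cv2.minAreaRect(S[:,:2].astype(np.float32));print(lab,len(S),"c",round(cx,1),round(cy,1),"wh",round(w,1),round(h,1),"a",round(a,1),"z",np.percentile(S[:,2],[5,50,95]).round(1))
for n in("w1","scene0","side0"):
    c,T=pose("wrist",o) if n=="w1" else pose(n[:-1])
    d=np.load(f"pics/{n}.npy")
    P=at(c,T,px,d);ok=d.ravel()>0
    q=P[:,:2]-O;S=np.c_[q@xs,q@ys,P[:,2]];X,Y,Z=S.T
    ok&=(Z<200)
    rect(S[ok&(Z>88.5)&(Z<95)&(X<100)&(X>-70)&(abs(Y)<56)],n+" plate")
    rect(S[ok&(abs(X+2)<18)&(abs(Y+19)<32)&(Z>128)&(Z<150)],n+" fin")
    g=ok&(Z>112)&(X<-20)&(Y>15)&(Y<75)&(X>-100);rect(S[g],n+" grip")
    for yy in(0,24):
        s=ok&(X>60)&(X<83)&(abs(Y-yy)<6)&(Z>85);print("  y",yy,np.median(Z[s]).round(1))
```

```text
w1 plate 6814 c 16.0 5.5 wh 98.1 152.1 a 88.1 z [90.6 91.9 94.4]
w1 fin 487 c -2.5 -9.2 wh 37.5 11.6 a 90.0 z [135.5 137.6 138.8]
w1 grip 1011 c -48.0 52.5 wh 23.4 38.6 a 61.3 z [127.2 155.7 161.5]
  y 0 105.4
  y 24 94.7
scene0 plate 1142 c 16.5 3.7 wh 99.2 158.1 a 88.3 z [89.9 91.9 94.5]
scene0 fin 124 c -2.6 -12.8 wh 37.2 13.5 a 85.2 z [129.6 136.4 138.9]
scene0 grip 235 c -51.2 46.5 wh 18.3 38.2 a 40.6 z [117.9 146.6 160.4]
  y 0 102.0
  y 24 95.1
side0 plate 900 c 14.1 4.2 wh 100.6 153.2 a 88.6 z [89.8 92.5 94.4]
side0 fin 83 c -3.9 -12.1 wh 37.8 11.8 a 86.8 z [129.  137.4 139.5]
side0 grip 187 c -48.1 45.6 wh 22.8 31.9 a 37.4 z [117.4 142.2 160.4]
  y 0 100.0
  y 24 96.8
```

>>> send_rows(
  commands=[
    [[-0.0055,0.009,0.08,0,0,0,-0.15],[-0.0055,0.009,0.13,0,0,0,-0.15],[-0.0055,0.009,0.18,0,0,0,-0.15],[-0.0055,0.009,0.23,0,0,0,-0.15],[-0.0055,0.009,0.265,0,0,0,-0.15],[-0.0055,0.009,0.273,0,0,0,-0.15],[-0.0055,0.009,0.273,0,0,0,-0.15]],
  ],
)

```text
t: 3.4
tool_pos: [500.4, -189.9, 177.2]
tool_rot: [180.0, -0.0, 26.2]
contact_force: [-0.5, -1.4, 1.3]
opening: 0.574
grasp_force: 0.0
```

Run:
```python
from h import *
p,d=robot.snapshot("wrist");o=robot.get_obs();print(o["t"],o["tool_pos"],o["tool_rot"],o["opening"])
cv2.imwrite("pics/w2.png",p[:,:,::-1])
```

```text
3.45 [ 500.58410714 -190.07695955  177.53638953] [ 1.79930441e+02 -9.28183009e-02  2.61731752e+01] 0.5735847623267679
```

View pics/w2.png

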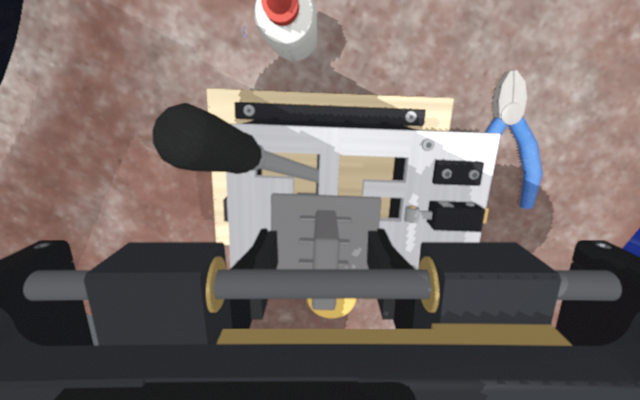

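>>> send_rows(
  commands=[
    [[0,0.003,0.005,0,0,0,-0.15],[0,0.003,0.005,0,0,0,0.9],[0,0.003,0.005,0,0,0,1],[0,0.003,0.005,0,0,0,1],[0,0.003,0.005,0,0,0,1],[0,0.003,0.005,0,0,0,1],[0,0.003,0.005,0,0,0,1]],
  ],
  squeeze=25,
)

```text
t: 4.32
tool_pos: [500.6, -192.2, 173.4]
tool_rot: [-180.0, 0.0, 26.1]
contact_force: [-0.8, 0.0, 0.4]
opening: 0.138
grasp_force: 25.0
```

Run:
```python
from h import *
o=robot.get_obs();print(o["opening"],o["grasp_force"],o["contact_force"],o["tool_pos"],o["tool_rot"])
w=np.load("pics/w1o.npy",allow_pickle=True).item();c,T=pose("wrist",w)
print("board corners",onz(c,T,[(257,194),(255,96),(405,100)],12).round(0))
print("pot",onz(c,T,[(331,228)],21).round(0))
M=R.from_euler('xyz',o["tool_rot"],degrees=True)
print("to place",M.inv().apply(np.array([368,-135,0])-np.r_[o["tool_pos"][:2],0])/600)
```

```text
0.1378890360338961 24.999957298859954 [-0.83404345  0.00863512  0.43416779] [ 500.5949936  -192.2478579   173.44505489] [-1.79996628e+02  7.19246690e-03  2.61016656e+01]
board corners [[ 420. -125.   12.]
 [ 538.  -73.   12.]
 [ 616. -245.   12.]]
pot [[ 423. -237.   21.]]
to place [-1.56475324e-01 -1.82911025e-01  3.04089820e-05]
```

>>> send_rows(
  commands=[
    [[0,0,-0.01,0,0,0,1],[0,0,-0.03,0,0,0,1],[0,0,-0.07,0,0,0,1],[0,0,-0.117,0,0,0,1],[0,0,-0.117,0,0,0,1],[-0.04,-0.047,-0.117,0,0,0,1],[-0.08,-0.094,-0.117,0,0,0,1],[-0.12,-0.14,-0.117,0,0,0,1],[-0.156,-0.183,-0.117,0,0,0,1],[-0.156,-0.183,-0.08,0,0,0,1],[-0.156,-0.183,-0.02,0,0,0,1],[-0.156,-0.183,0.04,0,0,0,1],[-0.156,-0.183,0.09,0,0,0,1],[-0.156,-0.183,0.115,0,0,0,1],[-0.156,-0.183,0.115,0,0,0,1],[-0.156,-0.183,0.115,0,0,0,1]],
  ],
)

```text
t: 6.32
tool_pos: [368.6, -134.8, 104.8]
tool_rot: [180.0, -0.0, 26.1]
contact_force: [-0.0, 0.3, -1.1]
opening: 0.137
grasp_force: 25.0
```

Run:
```python
from h import *
p,d=robot.snapshot("side");o=robot.get_obs();print(o["t"],o["tool_pos"],o["tool_rot"],o["opening"],o["grasp_force"],o["contact_force"])
cv2.imwrite("pics/s2.png",cv2.resize(p[150:330,170:410,::-1],(720,540),interpolation=cv2.INTER_CUBIC))
```

```text
6.375 [ 368.72908302 -134.79869207  105.08609527] [ 1.79961923e+02 -8.23119279e-02  2.61116145e+01] 0.13506128031165424 24.999753534793854 [ 0.52294531  0.27644643 -0.86722181]
```

View pics/s2.png

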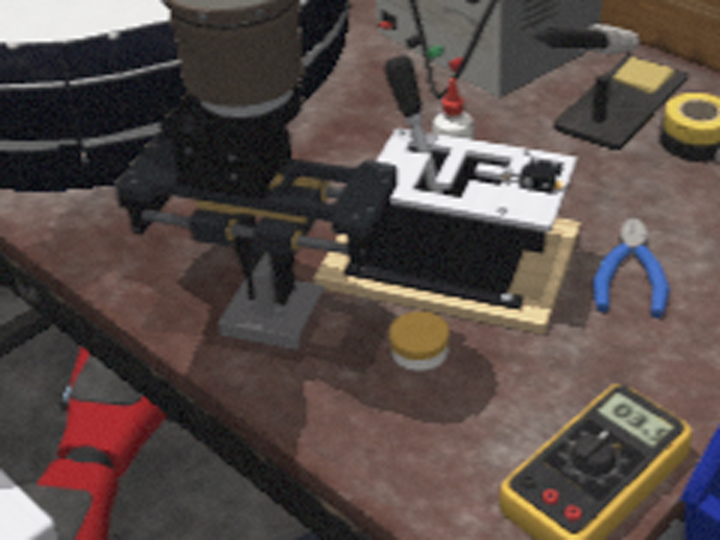

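>>> send_rows(
  commands=[
    [[0,0,0.01,0,0,0,1],[0,0,0.016,0,0,0,1],[0,0,0.019,0,0,0,1],[0,0,0.021,0,0,0,1],[0,0,0.022,0,0,0,1],[0,0,0.022,0,0,0,1]],
  ],
)

```text
t: 7.12
tool_pos: [368.3, -134.8, 91.4]
tool_rot: [180.0, 0.0, 26.1]
contact_force: [-0.5, 0.8, 2.4]
opening: 0.131
grasp_force: 25.0
```

>>> send_rows(
  commands=[
    [[0,0,0,0,0,0,0.3],[0,0,0,0,0,0,0],[0,0,0,0,0,0,0],[0,0,0,0,0,0,0],[0,0,-0.05,0,0,0,0],[0,0,-0.13,0,0,0,0],[0,0,-0.22,0,0,0,0],[0,0,-0.3,0,0,0,0],[0,0,-0.3,0,0,0,1],[0,0,-0.3,0,0,0,1],[0,0,-0.3,0,0,0,1],[0,0,-0.3,0,0,0,1]],
  ],
)

```text
t: 8.62
tool_pos: [367.9, -134.8, 270.1]
tool_rot: [-179.9, 0.1, 26.1]
contact_force: [-0.0, 0.2, 1.2]
opening: 0.129
grasp_force: 0.0
```

Run:
```python
from h import *
o=robot.get_obs();print(o["t"],o["tool_pos"],o["tool_rot"],o["opening"],o["joint_positions"].round(0))
v,u=np.mgrid[0:400,0:640];px=np.c_[u.ravel(),v.ravel()]
xs=np.array([.438,-.899]);ys=np.array([.899,.438]);O=np.array([518.4,-185.6])
for n in("scene","side","wrist"):
    o=robot.get_obs();p,d=robot.snapshot(n);c,T=pose(n,o);cv2.imwrite(f"pics/{n}3.png",p[:,:,::-1])
    P=at(c,T,px,d);ok=(d.ravel()>0)&(P[:,2]<200)
    q=P[:,:2]-O;S=np.c_[q@xs,q@ys,P[:,2]]
    near=ok&(np.hypot(P[:,0]-368,P[:,1]+135)<50)
    f=near&(P[:,2]>40)&(P[:,2]<70);t=near&(P[:,2]>8)&(P[:,2]<25)
    print(n,"fin",f.sum(),P[f].mean(0).round(1) if f.any() else 0,"top",np.percentile(P[f,2],95).round(1) if f.any() else 0,"plate",P[t].mean(0).round(1))
    if t.sum()>30:
        A=np.c_[P[t,:2]-P[t,:2].mean(0),np.ones(t.sum())];print("  slope",np.linalg.lstsq(A,P[t,2],rcond=None)[0].round(3))
    g=ok&(S[:,2]>110)&(S[:,0]<0)&(S[:,0]>-100)&(S[:,1]>0)&(S[:,1]<75)
    if g.any(): print("  grip",g.sum(),S[g].mean(0).round(1),S[g].min(0).round(0),S[g].max(0).round(0))
    r=ok&(S[:,2]>88.5)&(S[:,2]<95)&(S[:,0]<96)&(S[:,0]>-65)&(abs(S[:,1])<52)
    if r.sum()>300: print("  plate",cv2.minAreaRect(S[r][:,:2].astype(np.float32)), np.percentile(S[r],[.5,99.5],axis=0).round(1))
```

```text
8.625 [ 367.88569792 -134.8227127   270.14996511] [-1.79934625e+02  1.45268741e-01  2.60992922e+01] 0.12901602113705807 [  4.  -0. -31.  -0. -59. 112.]
scene fin 195 [ 364.4 -134.2   50.9] top 56.4 plate [ 355.4 -131.1   13.8]
  slope [ 0.039 -0.015 13.799]
  grip 237 [-53.1  37.2 142.6] [-65.  25. 111.] [-35.  57. 162.]
  plate ((-24.297256469726562, -1.1142921447753906), (92.37781524658203, 73.5506591796875), 87.44935607910156) [[-61.5 -46.9  88.6]
 [  7.5  45.8  94.1]]
side fin 117 [ 363.8 -137.9   52. ] top 57.6 plate [ 358.7 -141.5   14.8]
  slope [2.9000e-02 1.4000e-02 1.4784e+01]
  grip 192 [-47.5  34.9 140.6] [-64.  25. 110.] [-34.  53. 162.]
  plate ((14.0728759765625, -0.9852561950683594), (97.56089782714844, 153.44363403320312), 88.28321075439453) [[-61.9 -49.9  88.8]
 [ 90.6  46.   94.9]]
wrist fin 468 [ 370.1 -133.9   55. ] top 56.8 plate [ 368.3 -134.9   14. ]
  slope [ 0.    -0.    13.993]
  grip 110 [-39.9  28.4 116.8] [-46.  27. 110.] [-33.  31. 128.]
  plate ((15.642059326171875, -4.562618255615234), (84.86727905273438, 152.98843383789062), 88.28880310058594) [[-60.6 -47.3  88.9]
 [ 91.1  36.4  94.6]]
```

```bash
cat >> h.py <<'E'
from scipy.optimize import least_squares
A=-64.; O=np.array([518.4,-185.6])
xs=np.array([np.cos(np.radians(A)),np.sin(np.radians(A))]);ys=np.array([-xs[1],xs[0]])
def toS(P): q=P[...,:2]-O;return np.stack([q@xs,q@ys,P[...,2]],-1)
def toW(X,Y): return O+X*xs+Y*ys
def cloud(names=("scene","side")):
    v,u=np.mgrid[0:400,0:640];px=np.c_[u.ravel(),v.ravel()];out=[]
    for n in names:
        o=robot.get_obs();p,d=robot.snapshot(n);c,T=pose(n,o);P=at(c,T,px,d);out.append(toS(P[(d.ravel()>0)&(P[:,2]<250)]))
    return np.vstack(out)
def lever(x0,y0,S,rad=17):
    """fit rod crossing (x,y) at plate middle from grip points; S in selector frame"""
    Q=S-[0,0,20]
    def dist(p,Q):
        u=np.array([p[0],p[1],69.]);u/=np.linalg.norm(u);t=Q@u
        r=np.linalg.norm(Q-np.outer(t,u),axis=1);return t,r
    p=np.array([x0,y0],float)
    for k in(rad,14,14):
        t,r=dist(p,Q);m=(t>115)&(t<160)&(r<k);
        if m.sum()<15:return p,0,0
        f=lambda p:(lambda t,r:np.where(t>155,np.maximum(r-11,0),r-11))(*dist(p,Q[m]))
        s=least_squares(f,p,loss="soft_l1",f_scale=1.);p=s.x
    return p.round(1),int(m.sum()),round(float(np.sqrt(np.mean(s.fun**2))),2)
def grip(x,y,zt=130,axis=0,c=None,hw=12):
    """extreme min/max of grip surface above z=zt along axis, at lateral c+-hw"""
    u=np.array([x,y,69.]);u/=np.linalg.norm(u);a=np.cross(u,[0,0,1.]);a=a/np.linalg.norm(a) if np.linalg.norm(a)>1e-6 else np.array([1.,0,0]);b=np.cross(u,a)
    t,f,r=np.meshgrid(np.linspace(113,158,46),np.linspace(0,2*np.pi,73),[3,7,11]);t,f,r=[k.ravel()[:,None] for k in(t,f,r)]
    P=t*u+r*(np.cos(f)*a+np.sin(f)*b)+[0,0,20];P=P[P[:,2]>=zt]
    if c is not None:P=P[abs(P[:,1-axis]-c)<=hw]
    return P[:,axis].min().round(1),P[:,axis].max().round(1),P[:,1-axis].mean().round(1)
def plan(*wps,yaw=26.1):
    o=robot.get_obs();M=R.from_euler('xyz',o["tool_rot"],degrees=True)
    s=toS(o["tool_pos"]);print("t",round(o["t"],2),"now X,Y,ztip",s[0].round(1),s[1].round(1),(s[2]-70).round(1),"rot",o["tool_rot"].round(2),"F",o["contact_force"].round(1))
    for X,Y,z in wps:
        w=np.r_[toW(X,Y),z+70];print((X,Y,z),(M.inv().apply(w-o["tool_pos"])/600).round(4))
E
python3 - <<'E'
from h import *
S=cloud()
for s in((-36,24),(-25,24),(-15,24)):print(lever(*s,S,25))
# plate edge angle check
r=(S[:,2]>89.5)&(S[:,2]<94.5)&(abs(S[:,0]-15)<85)&(abs(S[:,1])<55)
P=S[r];yl=[];
for X in range(-50,90,10):
    k=P[abs(P[:,0]-X)<5];yl.append((X,np.percentile(k[:,1],2),np.percentile(k[:,1],98)) if len(k)>15 else (X,np.nan,np.nan))
print(np.array(yl).round(1))
p,_,_=lever(-25,24,S,25)
print("leverX",grip(*p,axis=0),grip(*p,axis=1))
for q in((-30,24),(-14,24),(-14,-24),(12,-24),(12,0),(36,0)):print(q,"X",grip(*q,axis=0),"Y",grip(*q,axis=1))
E
```

```text
(array([-28.3,  24.4]), 377, 1.35)
(array([-28.3,  24.4]), 377, 1.35)
(array([-20. ,  15.8]), 129, 1.87)
[[-50.  -45.   44.7]
 [-40.  -45.5  43.7]
 [-30.  -45.1  44.5]
 [-20.  -47.4  42.9]
 [-10.  -47.3  42.2]
 [  0.  -45.8  43.9]
 [ 10.  -48.4  43.1]
 [ 20.  -47.1  42.6]
 [ 30.  -47.8  43. ]
 [ 40.  -47.4  42.5]
 [ 50.  -50.3  38.8]
 [ 60.  -48.9  42. ]
 [ 70.  -49.7  42. ]
 [ 80.  -48.9  40.6]]
leverX (np.float64(-67.2), np.float64(-33.3), np.float64(43.9)) (np.float64(27.3), np.float64(59.6), np.float64(-50.7))
(-30, 24) X (np.float64(-70.2), np.float64(-35.9), np.float64(43.0)) Y (np.float64(26.6), np.float64(58.5), np.float64(-53.6))
(-14, 24) X (np.float64(-40.5), np.float64(-11.2), np.float64(44.5)) Y (np.float64(26.7), np.float64(61.4), np.float64(-25.8))
(-14, -24) X (np.float64(-40.5), np.float64(-11.2), np.float64(-44.4)) Y (np.float64(-61.4), np.float64(-26.7), np.float64(-26.0))
(12, -24) X (np.float64(8.0), np.float64(36.5), np.float64(-44.6)) Y (np.float64(-61.6), np.float64(-26.8), np.float64(22.2))
(12, 0) X (np.float64(8.5), np.float64(37.9), np.float64(-0.1)) Y (np.float64(-11.0), np.float64(11.0), np.float64(23.2))
(36, 0) X (np.float64(45.3), np.float64(82.8), np.float64(-0.1)) Y (np.float64(-11.0), np.float64(11.0), np.float64(64.9))
```

```bash
sed -i 's/^A=-64.; O=.*/A=-65.6; O=np.array([517.9,-185.9])/' h.py
python3 - <<'E'
from h import *
plan((-95,42,200),(-95,42,130),(-82,42,130))
E
```

```text
t 8.88 now X,Y,ztip -108.3 -115.2 201.0 rot [-1.7998e+02  4.0000e-02  2.6100e+01] F [ 0.1  0.4 -0.2]
(-95, 42, 200) [0.2612 0.03   0.0015]
(-95, 42, 130) [0.2613 0.03   0.1181]
(-82, 42, 130) [0.2606 0.0517 0.1181]
```

>>> send_rows(
  commands=[
    [[0.09,0.01,0,0,0,0.0047,1],[0.18,0.02,0,0,0,0.0047,1],[0.261,0.03,0,0,0,0.0047,1],[0.261,0.03,0,0,0,0.0047,1],[0.261,0.03,0.06,0,0,0.0047,1],[0.261,0.03,0.11,0,0,0.0047,1],[0.261,0.03,0.118,0,0,0.0047,1],[0.261,0.03,0.118,0,0,0.0047,1],[0.261,0.03,0.118,0,0,0.0047,1]],
  ],
)

```text
t: 10.0
tool_pos: [517.5, -82.1, 202.0]
tool_rot: [179.9, -0.2, 24.4]
contact_force: [-0.5, 0.6, -0.4]
opening: 0.006
grasp_force: 0.0
```

Run:
```python
from h import *
plan((-87,42,130),(-80,42,130),(-56,42,130))
S=cloud(("scene","side"));print(lever(-28,24,S,20))
p,d=robot.snapshot("wrist");cv2.imwrite("pics/w4.png",p[:,:,::-1])
```

```text
t 10.0 now X,Y,ztip -94.7 42.5 132.0 rot [ 1.7994e+02 -1.6000e-01  2.4420e+01] F [-0.5  0.6 -0.4]
(-87, 42, 130) [-0.0008  0.0128  0.0033]
(-80, 42, 130) [-0.0008  0.0245  0.0033]
(-56, 42, 130) [-0.0008  0.0645  0.0033]
(array([-29.9,  24.1]), 162, 1.39)
```

View pics/w4.png

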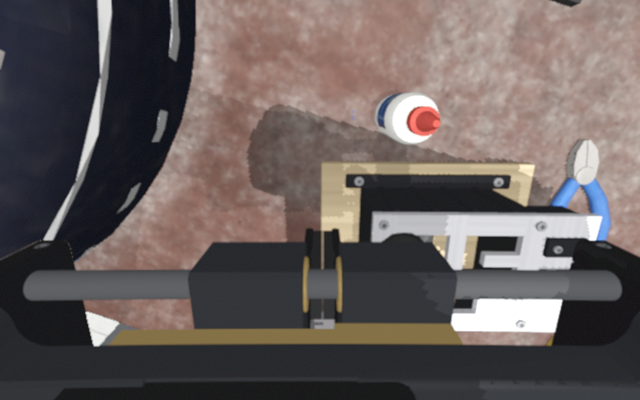

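>>> send_rows(
  commands=[
    [[0,0.01,0.003,0,0,0,1],[0,0.02,0.003,0,0,0,1],[0,0.03,0.003,0,0,0,1],[0,0.036,0.003,0,0,0,1],[0,0.042,0.003,0,0,0,1],[0,0.047,0.003,0,0,0,1],[0,0.052,0.003,0,0,0,1],[0,0.052,0.003,0,0,0,1]],
  ],
)

```text
t: 11.15
tool_pos: [529.6, -110.7, 198.5]
tool_rot: [-180.0, 0.0, 24.4]
contact_force: [-1.5, 2.7, 2.8]
opening: 0.005
grasp_force: 1.6
```

Run:
```python
from h import *
plan((-60,42,130),(-48,42,130))
S=cloud(("scene","side"))
for x in(-28,-22,-16):print(lever(x,24,S,20))
```

```text
t 11.15 now X,Y,ztip -63.6 41.7 128.5 rot [-1.800e+02  3.000e-02  2.439e+01] F [-1.5  2.7  2.8]
(-60, 42, 130) [ 0.0005  0.006  -0.0025]
(-48, 42, 130) [ 0.0005  0.026  -0.0025]
(array([-28. ,  20.1]), 132, 3.29)
(array([-21.6,  23.4]), 166, 1.44)
(array([-21.6,  23.4]), 167, 1.45)
```

>>> send_rows(
  commands=[
    [[0,0.006,-0.002,0,0,0,1],[0,0.011,-0.002,0,0,0,1],[0,0.016,-0.002,0,0,0,1],[0,0.02,-0.002,0,0,0,1],[0,0.023,-0.002,0,0,0,1],[0,0.023,-0.002,0,0,0,1]],
  ],
)

```text
t: 12.0
tool_pos: [535.4, -123.3, 199.8]
tool_rot: [180.0, 0.0, 24.4]
contact_force: [-0.8, 1.7, 2.6]
opening: 0.006
grasp_force: 1.3
```

Run:
```python
from h import *
plan((-60,42,130),(-48,42,130),(-60,42,220),(-26,85,220),(-26,85,130),(-26,60,130),(-26,-25,130))
S=cloud(("scene","side"))
for x in(-20,-14):print(lever(x,24,S,20))
```

```text
t 12.0 now X,Y,ztip -49.8 41.8 129.8 rot [1.80e+02 1.00e-02 2.44e+01] F [-0.8  1.7  2.6]
(-60, 42, 130) [ 0.0003 -0.017  -0.0004]
(-48, 42, 130) [ 0.0003  0.003  -0.0004]
(-60, 42, 220) [ 0.0003 -0.017  -0.1504]
(-26, 85, 220) [ 0.0719  0.0397 -0.1504]
(-26, 85, 130) [ 0.072   0.0397 -0.0004]
(-26, 60, 130) [ 0.0303  0.0397 -0.0004]
(-26, -25, 130) [-0.1114  0.0397 -0.0003]
(array([-19.6,  21. ]), 133, 3.4)
(array([-14.2,  22.9]), 168, 1.45)
```

>>> send_rows(
  commands=[
    [[0,-0.02,0,0,0,0,1],[0,-0.02,0,0,0,0,1],[0.04,-0.02,0,0,0,0,1],[0.078,-0.02,0,0,0,0,1],[0.078,-0.02,0,0,0,0,1],[0.078,0.01,0,0,0,0,1],[0.078,0.04,0,0,0,0,1],[0.078,0.04,0,0,0,0,1],[0.065,0.04,0,0,0,0,1],[0.055,0.04,0,0,0,0,1],[0.048,0.04,0,0,0,0,1],[0.041,0.04,0,0,0,0,1],[0.034,0.04,0,0,0,0,1],[0.027,0.04,0,0,0,0,1],[0.02,0.04,0,0,0,0,1],[0.02,0.04,0,0,0,0,1]],
  ],
)

```text
t: 14.1
tool_pos: [555.8, -140.1, 199.8]
tool_rot: [-180.0, 0.0, 24.4]
contact_force: [1.5, 1.9, 1.3]
opening: 0.003
grasp_force: 0.8
```

Run:
```python
from h import *
plan((-26,0,130),(-26,-17,130))
S=cloud(("scene","side"))
for y in(22,15,8):print(lever(-14,y,S,20))
for y in(22,15,8,-22):print(y,grip(-14,y,axis=1))
```

```text
t 14.1 now X,Y,ztip -26.1 53.5 129.8 rot [-1.7998e+02  3.0000e-02  2.4400e+01] F [1.5 1.9 1.3]
(-26, 0, 130) [-0.0891  0.0001 -0.0003]
(-26, -17, 130) [-1.175e-01  1.000e-04 -3.000e-04]
(array([-13.3,  16.4]), 130, 1.44)
(array([-14.1,  15.3]), 172, 1.25)
(array([-9.5,  5.5]), 108, 2.08)
22 (np.float64(23.5), np.float64(57.6), np.float64(-26.0))
15 (np.float64(12.8), np.float64(43.7), np.float64(-26.4))
8 (np.float64(1.8), np.float64(28.8), np.float64(-26.7))
-22 (np.float64(-57.6), np.float64(-23.5), np.float64(-26.1))
```

>>> send_rows(
  commands=[
    [[-0.008,0,0,0,0,0,1],[-0.016,0,0,0,0,0,1],[-0.024,0,0,0,0,0,1],[-0.032,0,0,0,0,0,1],[-0.04,0,0,0,0,0,1],[-0.048,0,0,0,0,0,1],[-0.056,0,0,0,0,0,1],[-0.064,0,0,0,0,0,1],[-0.072,0,0,0,0,0,1],[-0.08,0,0,0,0,0,1],[-0.088,0,0,0,0,0,1],[-0.095,0,0,0,0,0,1],[-0.101,0,0,0,0,0,1],[-0.107,0,0,0,0,0,1],[-0.112,0,0,0,0,0,1],[-0.115,0,0,0,0,0,1],[-0.115,0,0,0,0,0,1]],
  ],
)

```text
t: 16.32
tool_pos: [493.3, -168.5, 199.9]
tool_rot: [-180.0, 0.0, 24.4]
contact_force: [1.1, 0.1, -0.4]
opening: 0.007
grasp_force: 0.5
```

Run:
```python
from h import *
plan((-26,-18,130))
S=cloud(("scene","side"))
for y in(-12,-18,-24):print(lever(-14,y,S,20))
```

```text
t 16.32 now X,Y,ztip -26.0 -15.3 129.9 rot [-1.800e+02  1.000e-02  2.441e+01] F [ 1.1  0.1 -0.4]
(-26, -18, 130) [-0.0046 -0.     -0.0002]
(array([-13.8,  -8. ]), 99, 2.12)
(array([-13.3, -19.8]), 89, 1.65)
(array([-14.3, -23.2]), 160, 0.94)
```

>>> send_rows(
  commands=[
    [[0.017,0,0,0,0,0,1],[0.017,-0.03,0,0,0,0,1],[0.017,-0.067,0,0,0,0,1],[0.017,-0.067,0,0,0,0,1],[-0.02,-0.067,0,0,0,0,1],[-0.048,-0.067,0,0,0,0,1],[-0.048,-0.067,0,0,0,0,1],[-0.048,-0.055,0,0,0,0,1],[-0.048,-0.047,0,0,0,0,1],[-0.048,-0.04,0,0,0,0,1],[-0.048,-0.033,0,0,0,0,1],[-0.048,-0.026,0,0,0,0,1],[-0.048,-0.019,0,0,0,0,1],[-0.048,-0.012,0,0,0,0,1],[-0.048,-0.005,0,0,0,0,1],[-0.048,0.002,0,0,0,0,1],[-0.048,0.009,0,0,0,0,1],[-0.048,0.016,0,0,0,0,1],[-0.048,0.023,0,0,0,0,1],[-0.048,0.023,0,0,0,0,1]],
  ],
)

```text
t: 18.92
tool_pos: [473.0, -193.2, 199.8]
tool_rot: [180.0, -0.0, 24.4]
contact_force: [-0.4, 1.5, 1.7]
opening: 0.008
grasp_force: 0.6
```

Run:
```python
from h import *
plan((-1,-44,130))
S=cloud(("scene","side"))
for x in(-5,2,8):print(lever(x,-24,S,20))
for x in (4,8,12):print(grip(x,-24,axis=0))
```

```text
t 18.93 now X,Y,ztip -11.9 -43.9 129.8 rot [179.99  -0.    24.39] F [-0.4  1.5  1.7]
(-1, -44, 130) [-0.0002  0.0181 -0.0004]
(array([ -5.1, -22.9]), 126, 2.46)
(array([  3.9, -23.1]), 176, 1.22)
(array([  4.3, -23. ]), 171, 0.93)
(np.float64(-4.6), np.float64(19.6), np.float64(-44.9))
(np.float64(1.7), np.float64(28.1), np.float64(-44.8))
(np.float64(8.0), np.float64(36.5), np.float64(-44.6))
```

>>> send_rows(
  commands=[
    [[0,0.006,0,0,0,0,1],[0,0.011,0,0,0,0,1],[0,0.015,0,0,0,0,1],[0,0.018,0,0,0,0,1],[0,0.018,0,0,0,0,1]],
  ],
)

```text
t: 19.65
tool_pos: [477.3, -202.8, 199.6]
tool_rot: [-180.0, 0.0, 24.4]
contact_force: [-0.0, 1.9, -0.8]
opening: -0.0
grasp_force: 0.8
```

Run:
```python
from h import *
plan((-20,-44,130))
S=cloud(("scene","side"))
for x in(8,12):print(lever(x,-24,S,20))
for y in (-12,-6,-3,0):print(y,grip(12,y,axis=1))
```

```text
t 19.65 now X,Y,ztip -1.4 -44.0 129.6 rot [-1.7998e+02  2.0000e-02  2.4400e+01] F [-0.   1.9 -0.8]
(-20, -44, 130) [-0.     -0.0311 -0.0007]
(array([  9.9, -23.5]), 176, 1.17)
(array([  9.9, -23.5]), 174, 1.13)
-12 (np.float64(-37.5), np.float64(-8.2), np.float64(22.8))
-6 (np.float64(-24.4), np.float64(1.3), np.float64(23.1))
-3 (np.float64(-17.7), np.float64(6.2), np.float64(23.2))
0 (np.float64(-11.0), np.float64(11.0), np.float64(23.2))
```

>>> send_rows(
  commands=[
    [[0,0.003,0,0,0,0,1],[0,0.005,0,0,0,0,1],[0,0.005,0,0,0,0,1],[0,-0.03,0,0,0,0,1],[0,-0.035,0,0,0,0,1],[-0.04,-0.035,0,0,0,0,1],[-0.08,-0.035,0,0,0,0,1],[-0.08,-0.035,0,0,0,0,1],[-0.08,0.0,0,0,0,0,1],[-0.08,0.041,0,0,0,0,1],[-0.08,0.041,0,0,0,0,1],[-0.065,0.041,0,0,0,0,1],[-0.055,0.041,0,0,0,0,1]],
  ],
)

```text
t: 21.38
tool_pos: [458.0, -238.2, 200.0]
tool_rot: [180.0, -0.0, 24.5]
contact_force: [0.3, 0.6, 0.5]
opening: 0.007
grasp_force: 0.0
```

Run:
```python
from h import *
plan((23,-60,130),(23,-27,130))
S=cloud(("scene","side"))
for x in(8,12):print(lever(x,-24,S,20))
```

```text
t 21.38 now X,Y,ztip 22.8 -76.1 130.0 rot [ 1.7999e+02 -2.0000e-02  2.4460e+01] F [0.3 0.6 0.5]
(23, -60, 130) [ 0.0269  0.0003 -0.    ]
(23, -27, 130) [ 0.0819  0.0003 -0.    ]
(array([ 12.3, -23.2]), 28, 1.02)
(array([ 12.3, -23.2]), 28, 1.02)
```

Push +Y, stopping a little short of y = 0.

>>> send_rows(
  commands=[
    [[0.01,0,0,0,0,0,1],[0.017,0,0,0,0,0,1],[0.024,0,0,0,0,0,1],[0.031,0,0,0,0,0,1],[0.038,0,0,0,0,0,1],[0.045,0,0,0,0,0,1],[0.052,0,0,0,0,0,1],[0.059,0,0,0,0,0,1],[0.066,0,0,0,0,0,1],[0.073,0,0,0,0,0,1],[0.078,0,0,0,0,0,1],[0.082,0,0,0,0,0,1],[0.082,0,0,0,0,0,1]],
  ],
)

```text
t: 23.1
tool_pos: [502.5, -218.4, 199.8]
tool_rot: [-180.0, -0.0, 24.4]
contact_force: [-1.3, -1.1, 0.9]
opening: 0.006
grasp_force: 0.5
```

Run:
```python
from h import *
plan((23,-20,130))
S=cloud(("scene","side"))
for y in(-6,0):print(lever(12,y,S,20))
```

```text
t 23.1 now X,Y,ztip 23.2 -27.5 129.8 rot [-1.800e+02 -1.000e-02  2.441e+01] F [-1.3 -1.1  0.9]
(23, -20, 130) [ 0.0124 -0.0003 -0.0003]
(array([11.8, -8.4]), 27, 1.28)
(array([11.6, -4.7]), 23, 1.15)
```

>>> send_rows(
  commands=[
    [[0.004,0,0,0,0,0,1],[0.008,0,0,0,0,0,1],[0.0115,0,0,0,0,0,1],[0.0115,0,0,0,0,0,1],[0.0115,0,0,0,0,0,1],[-0.03,0,0,0,0,0,1],[-0.03,0,0,0,0,0,1],[-0.03,-0.04,0,0,0,0,1],[-0.03,-0.08,0,0,0,0,1],[-0.03,-0.08,0,0,0,0,1],[0.046,-0.08,0,0,0,0,1],[0.046,-0.08,0,0,0,0,1],[0.046,-0.08,0,0,0,0,1]],
  ],
)

```text
t: 24.82
tool_pos: [507.8, -163.6, 199.4]
tool_rot: [-180.0, 0.0, 24.4]
contact_force: [0.3, 0.4, 0.4]
opening: 0.006
grasp_force: 0.0
```

Run:
```python
from h import *
plan((0,0,130),(30,0,130))
S=cloud(("scene","side"))
for y in(-4,0,3):print(lever(12,y,S,20))
for x in(20,28,34,36):print(x,grip(x,0,axis=0))
```

```text
t 24.82 now X,Y,ztip -24.5 -0.0 129.4 rot [-1.7998e+02  3.0000e-02  2.4410e+01] F [0.3 0.4 0.4]
(0, 0, 130) [-0.      0.0409 -0.0009]
(30, 0, 130) [-0.      0.0909 -0.001 ]
(array([12.2,  0.3]), 170, 0.98)
(array([12.2,  0.3]), 170, 0.98)
(array([12.2,  0.3]), 170, 0.98)
20 (np.float64(20.9), np.float64(54.6), np.float64(-0.1))
28 (np.float64(33.0), np.float64(69.6), np.float64(-0.1))
34 (np.float64(42.3), np.float64(79.7), np.float64(-0.1))
36 (np.float64(45.3), np.float64(82.8), np.float64(-0.1))
```

>>> send_rows(
  commands=[
    [[0,0.02,0,0,0,0,1],[0,0.032,0,0,0,0,1],[0,0.039,0,0,0,0,1],[0,0.046,0,0,0,0,1],[0,0.053,0,0,0,0,1],[0,0.06,0,0,0,0,1],[0,0.067,0,0,0,0,1],[0,0.074,0,0,0,0,1],[0,0.08,0,0,0,0,1],[0,0.086,0,0,0,0,1],[0,0.086,0,0,0,0,1]],
  ],
)

```text
t: 26.3
tool_pos: [529.2, -210.7, 200.0]
tool_rot: [180.0, -0.0, 24.4]
contact_force: [-0.1, 1.4, -0.3]
opening: 0.004
grasp_force: 0.5
```

Run:
```python
from h import *
plan((36,0,130))
S=cloud(("scene","side"))
for x in(22,30):print(lever(x,0,S,20))
```

```text
t 26.3 now X,Y,ztip 27.3 0.0 130.0 rot [ 1.7996e+02 -3.0000e-02  2.4400e+01] F [-0.1  1.4 -0.3]
(36, 0, 130) [-0.0001  0.0145  0.0001]
(array([20.9, -1.5]), 166, 3.39)
(array([28.4,  0.4]), 179, 1.1)
```

>>> send_rows(
  commands=[
    [[0,0.004,0,0,0,0,1],[0,0.008,0,0,0,0,1],[0,0.012,0,0,0,0,1],[0,0.015,0,0,0,0,1],[0,0.0175,0,0,0,0,1],[0,0.0175,0,0,0,0,1]],
  ],
)

```text
t: 27.15
tool_pos: [533.2, -219.9, 199.7]
tool_rot: [-180.0, 0.0, 24.4]
contact_force: [-1.6, 2.5, -0.2]
opening: 0.005
grasp_force: 1.1
```

Run:
```python
from h import *
plan((40,0,130))
S=cloud(("scene","side"))
for x in(31,36):print(lever(x,0,S,20))
```

```text
t 27.15 now X,Y,ztip 37.3 -0.2 129.7 rot [-1.7999e+02  2.0000e-02  2.4400e+01] F [-1.6  2.5 -0.2]
(40, 0, 130) [ 0.0003  0.0045 -0.0005]
(array([34.7,  0.2]), 177, 1.23)
(array([34.7,  0.2]), 177, 1.23)
```

>>> send_rows(
  commands=[
    [[0,0.0015,0,0,0,0,1],[0,0.003,0,0,0,0,1],[0,0.003,0,0,0,0,1]],
  ],
)

```text
t: 27.62
tool_pos: [533.7, -221.2, 199.6]
tool_rot: [-179.9, 0.0, 24.4]
contact_force: [-1.7, 4.0, -0.8]
opening: 0.006
grasp_force: 2.1
```

>>> send_rows(
  commands=[
    [[0,0.001,0,0,0,0,1],[0,0.002,0,0,0,0,1],[0,0.002,0,0,0,0,1]],
  ],
)

```text
t: 28.0
tool_pos: [533.9, -221.8, 199.4]
tool_rot: [-179.9, 0.1, 24.4]
contact_force: [-1.9, 6.4, -1.3]
opening: 0.003
grasp_force: 3.0
```

>>> send_rows(
  commands=[
    [[0,0.001,0,0,0,0,1],[0,0.002,0,0,0,0,1],[0,0.002,0,0,0,0,1]],
  ],
)

```text
t: 28.38
tool_pos: [534.1, -222.4, 199.2]
tool_rot: [-179.8, 0.1, 24.4]
contact_force: [-2.8, 8.9, 0.4]
opening: -0.002
grasp_force: 4.1
```

Run:
```python
from h import *
plan((10,0,130))
S=cloud(("scene","side"))
print(lever(36,0,S,20))
```

```text
t 28.38 now X,Y,ztip 39.9 -0.3 129.2 rot [-1.798e+02  8.000e-02  2.440e+01] F [-2.8  8.9  0.4]
(10, 0, 130) [ 0.0005 -0.0499 -0.0012]
(array([35.9,  0.2]), 174, 1.12)
```

Lever is against the wall at x ≈ 36, y ≈ 0. I'll back off, rise and check.

>>> send_rows(
  commands=[
    [[0,-0.01,0,0,0,0,1],[0,-0.05,0,0,0,0,1],[0,-0.07,-0.05,0,0,0,1],[-0.08,-0.07,-0.12,0,0,0,1],[-0.13,-0.07,-0.2,0,0,0,1],[-0.13,-0.07,-0.23,0,0,0,1],[-0.13,-0.07,-0.23,0,0,0,1],[-0.13,-0.07,-0.23,0,0,0,1]],
  ],
)

```text
t: 29.48
tool_pos: [446.6, -217.8, 337.0]
tool_rot: [-180.0, 0.0, 24.4]
contact_force: [-0.6, 0.5, -0.2]
opening: 0.006
grasp_force: 0.0
```

Run:
```python
from h import *
plan()
S=cloud(("scene","side"));print(lever(36,0,S,20))
p,d=robot.snapshot("wrist");q,_=robot.snapshot("side")
a=cv2.resize(p[:240,200:600,::-1],(640,384),interpolation=cv2.INTER_CUBIC);b=cv2.resize(q[170:270,210:450,::-1],(512,213),interpolation=cv2.INTER_CUBIC)
im=np.zeros((600,640,3),np.uint8);im[:384]=a;im[384:597,:512]=b;cv2.imwrite("pics/f.png",im)
```

```text
t 29.48 now X,Y,ztip -0.4 -78.2 267.0 rot [-1.7998e+02  4.0000e-02  2.4400e+01] F [-0.6  0.5 -0.2]
(array([36. ,  0.2]), 172, 1.19)
```

View pics/f.png

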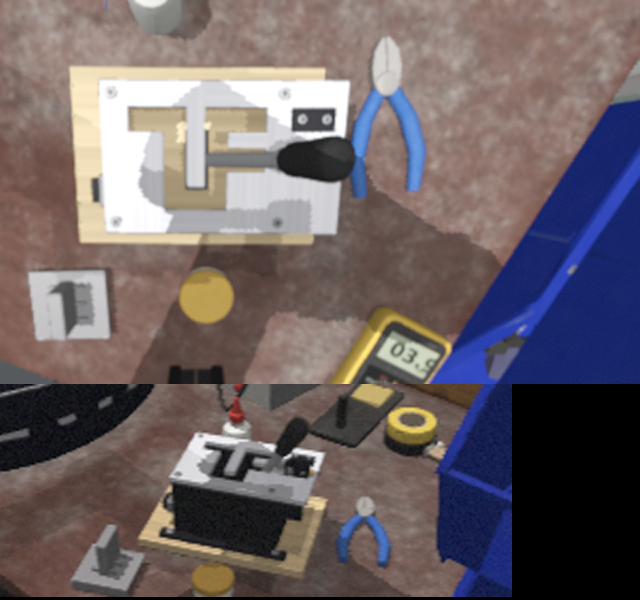

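The picture shows the lever home in the middle slot over the switch (grip at about (315,158)). The blanking plate is beside it at (313,119), and the cover stands upright on the bench at (68,305). The bystanders haven't moved. I'll hand in now.

```bash
python3 -c "
from cell import robot
print(robot.hand_in())"
```

```text
the job is handed in; nothing more can be done
None
```

Job handed in at about 29.5 s: the transit cover stands flat on the bench, fin up, and the lever measured at the end of the roller-switch slot (x about 36, y about 0 mm). The final picture shows the bystanders where they were. I couldn't read the roller travel directly, and hand-in returned no verdict.

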